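# Unstack a bearing onto its inspection stands

## Robot

A 6-joint arm with a two-finger parallel gripper is mounted at the origin on the work surface. World frame = base frame: x ahead of the robot, y to its left, z up, the work surface at z = 0. Lengths are in m, angles in rad, forces in N, time in s.
With the tool pointing down it reaches from about 0.425 to 0.95 m from the base axis. Payload 3.5 kg.
Tool frame: the origin (TCP) lies at the very end of the fingers, on their centre line; the grasp point (between the pads) lies 19 mm behind it; z points along the fingers, y is the line along which they close (so a half turn about z gives the same grasp; the last joint's range is limited). The gripper opens to 85 mm and grips with 20 to 120 N. Pads are 22 mm wide; open, the fingers measure 114 mm over their backs; the gripper's body (76 mm by 85 mm) begins 54 mm behind the grasp point. The pads swing forward as they close: fully open they stand 13 mm farther back than shut.
Start: joints at [1.056, 0.286, 1.577, -0, 1.279, -0.15], TCP at [0.241, 0.631, 0.231] pointing down, gripper open.
Joint ranges: [-2.77, 2.77], [-0.9, 2.22], [0.21, 2.48], [-1.53, 4.67], [0.24, 2.81], [-2.84, 2.84]. Speed limits (rad/s): [2.79, 2.79, 3.14, 3.14, 3.14, 3.14].

## Interface

Orientations are given as a unit quaternion [x, y, z, w].
In Python, from plant import get_state, read_camera, sign_off, recognise gives the robot as it stands.
- The arm moves only by the tool arm_command, never from a script. Its argument "steps" is a list of rows, each an object with "translation": the shift along the tool's x, y, z scaled (see below), a list of three; "twist": the turn, a rotation vector about the tool's x, y, z scaled (see below), a list of three; "fingers": the opening, from -1 (shut) to 1 (fully open). In form: [{"translation": [x, y, z], "twist": [rx, ry, rz], "fingers": fingers}, ...]. A call has 1 to 5 rows; each row is the pose to reach, as a shift and turn from the pose commanded when the call began, along the tool's axes at that moment; what a row does not reach only later rows make up. The controller multiplies each number of a shift by 75 cm and each number of a turn by 60 degrees. A row lasts 1/8 s, in which the tool goes at most 62.5 mm and 10.7 degrees, less where a joint would pass 70% of its speed; a pose out of reach is approached as far as the arm can. A call with a number of a shift or a turn outside -1 to 1 is refused whole. A call with a gripper value outside its range is refused whole. The fingers move at their own pace and stop on an object; "grip_force" is the grip in N (left out, the last holds). Time passes only in rows, so rows that repeat a pose let the fingers close. It gives the time, the measured TCP pose, the force, the opening and the grip force at its end, in the units of the state.
- get_state(): the state, without advancing time (a new reading comes with each control period).
- read_camera(name): name is "side" or "top"; returns a dict with "pixels" (420x560x3 uint8, red, green, blue), "K" (3x3 intrinsics, pixels), "R" (3x3) and "t" (3): a world point X has camera coordinates R X + t. Camera axes: x right, y down, z forward; pixel columns grow to the right and rows downward; lengths in m; the calibration is good to about 2 mm. A picture is of the moment at which its call begins. There is no depth.
- sign_off(): hands the job in; it is judged then, once.
Trained networks look in a picture, given as the dict that the camera call returned (one of the last four; its "shot" number tells which), for a name from the list of things; names that differ only in an ending like _2 or _b are one class to them, and where a whole thing is asked for, a point or a joint stands for the part that bears it (a point fixed in the world has none). Each returns a list of dicts, best first, with "conf" (0 to 1); they miss things now and then, are a little off and sometimes report something else, mostly with a low value. They report only what shows in the picture. A call takes as long as a camera call. They do not tell look-alikes from the thing itself.
- recognise(picture, query): "point" ([row, column] in pixels, amid what is visible of it).
The state is a dict: "time": time; "qpos": joint angles; "dq": joint speeds; "joint_efforts": joint torques, N m; "eef_pos": TCP position; "tcp_rot": TCP orientation; "contact_force": force on the tool from outside, world axes, zero at the start; "wrist_torque": the same for the moment, N m; "opening": opening from 0.0 (shut) to 1.0 (fully open); "finger_force": force on a finger pad.
Only numpy, scipy, OpenCV 4.12 (cv2) and the standard library are available. Lean on these libraries where they do the work, as an engineer would, in place of code of your own. Each camera call takes 0.05 s, during which the arm holds its last target. There are 200 camera calls.

## Task

Take the stacked bearing apart and set each part over the post of its own inspection stand, lying flat on the stand: the bright silver inner ring on the green stand, the brass cage on the red stand, the dark steel outer ring on the yellow stand and the blue housing on the white stand. Do not tip any part over, and leave the spray can and the red yoke where they are.

Things in the scene. Friction and masses are not known exactly. Their poses are not given: they have to be found in the camera images.
- inner_ring: Bright silver metal ring, top of the stack at the start: 40 mm outside, 26 mm bore, 28 mm high, 0.16 kg. Origin at the centre of its underside, z up along the bore. All four parts start stacked concentric within 1 mm, from the bench up: housing, outer ring, cage, inner ring, each lying loose and flat on the one below. Grip rings from above across the outside.
- cage: Brass ring (ball cage), second from the top: 52 mm outside, 32 mm bore, 28 mm high, 0.30 kg. Origin at the centre of its underside, z up.
- outer_ring: Dark steel ring, third from the top: 64 mm outside, 40 mm bore, 28 mm high, 0.43 kg. Origin at the centre of its underside, z up.
- housing: Blue painted bearing housing, a flat rectangular block at the bottom of the stack, on the bench: 110 mm long (its x), 64 mm wide (its y), 32 mm high, with a 40 mm bore straight through its centre, 0.6 kg. Origin at the centre of its underside, z up. Grip across the 64 mm width. Its heading on its stand is free.
- stand_green: Green stand for the inner ring. Like all four stands it is fixed to the bench: a disc 84 mm across and 12 mm thick with a black upright post at its centre whose round-edged tip is 14 mm above the disc's top. This post is 10 mm thick. Origin at the centre of the underside, on the bench (disc top 12 mm above it), z up.
- stand_red: Red stand for the cage: 84 mm disc, 12 mm thick; post 14 mm thick, 14 mm high above the disc. Origin at the centre of the underside.
- stand_yellow: Yellow stand for the outer ring: 84 mm disc, 12 mm thick; post 20 mm thick, 14 mm high above the disc. Origin at the centre of the underside.
- stand_white: White stand for the housing: 84 mm disc, 12 mm thick; post 20 mm thick, 14 mm high above the disc. Origin at the centre of the underside.
- spray_can: Bystander: upright white spray can with a green band, 62 mm across, 157 mm high, at the left far corner of the work area. Origin at the centre of its underside. Not to be disturbed.
- yoke: Bystander: dark red magnet yoke lying on the bench at the right far corner, body 160 mm by 50 mm by 45 mm high with two dark steel legs on one long side. Origin under the centre of the red body. Not to be disturbed.
There are look-alikes about, which are no part of the job. Of the things shaped like the cage, the brass one is meant. Several things have the shape of the housing; the one meant has the colours described above.

How it is judged:
By the outcome, as a careful person would: the job done as asked, in the order asked, and still so for the second after the job is handed in, with the robot touching nothing.
It also fails if it takes over 125 s, if anything falls off the work surface, if the arm or the gripper's body presses on something with over 40 N, if the wrist force passes 120 N, or if a joint passes its speed limit or range.

## Working session

There is one attempt and no reset: what is moved stays moved. The work goes in short steps, Python scripts to look and compute and a tool call to move; the robot and the scene stay as the last step left them, time stands still between calls to the robot, and variables do not carry over. Pictures are saved under pics/ and viewed, at most 14 in all, crops included, and the job is handed in when it is done.

Besides the shell and the picture viewer there is one more tool, called after "Call:" in YAML: its name, and indented under it one key for each argument. arm_command: Moves the arm, as the interface text tells. Shifts and turns lie within -1 to 1; 1 stands for 75 cm of shift or 60 degrees of turn. Its arguments: {"type":"object","properties":{"steps":{"type":"array"},"grip_force":{"type":"number"}},"required":["steps"]}

```bash
mkdir -p pics; python3 - <<'E'
from plant import *
import cv2,numpy as np
s=get_state();print({k:np.round(v,3).tolist() for k,v in s.items()})
for n in("top","side"):
    p=read_camera(n);cv2.imwrite(f"pics/{n}0.png",p["pixels"][:,:,::-1]);print(n,p["K"].tolist(),np.round(p["R"],4).tolist(),np.round(p["t"],4).tolist())
    np.savez(f"cam_{n}.npz",K=p["K"],R=p["R"],t=p["t"])
    for q in("inner_ring","cage","outer_ring","housing","stand_green","stand_red","stand_yellow","stand_white","spray_can","yoke"):
        print(q,[(np.round(d["point"]).tolist(),round(d["conf"],2)) for d in recognise(p,q)][:4])
E
```

```text
{'time': 0.0, 'qpos': [1.056, 0.287, 1.578, -0.0, 1.279, -0.15], 'dq': [-0.001, -0.001, -0.001, -0.002, -0.001, 0.002], 'joint_efforts': [-0.0, -40.597, -29.263, -0.0, 0.006, 0.0], 'eef_pos': [0.24, 0.63, 0.23], 'tcp_rot': [0.181, 0.983, -0.001, -0.0], 'contact_force': [0.101, -0.864, -0.13], 'wrist_torque': [0.05, -0.011, 0.041], 'finger_force': 0.0, 'opening': 1.001}
top [[472.6423606177905, 0.0, 278.8881165673528], [0.0, 472.6423606177905, 208.7812798952638], [0.0, 0.0, 1.0]] [[-0.0335, -0.9994, 0.0003], [-0.9754, 0.0326, -0.2182], [0.2181, -0.0076, -0.9759]] [-0.0089, 0.4997, 1.165]
inner_ring [([218.0, 387.0], 0.67)]
cage [([226.0, 379.0], 0.68), ([235.0, 342.0], 0.65), ([221.0, 412.0], 0.64)]
outer_ring [([228.0, 371.0], 0.67), ([228.0, 375.0], 0.23)]
housing [([238.0, 370.0], 0.72), ([300.0, 352.0], 0.66)]
stand_green [([173.0, 211.0], 0.62)]
stand_red [([225.0, 276.0], 0.64)]
stand_yellow [([229.0, 178.0], 0.75)]
stand_white [([157.0, 319.0], 0.62)]
spray_can [([154.0, 125.0], 0.59)]
yoke [([143.0, 412.0], 0.91)]
side [[510.4282210649285, 0.0, 285.9040855700806], [0.0, 510.4282210649285, 208.0492574708174], [0.0, 0.0, 1.0]] [[0.8661, -0.4998, 0.0088], [-0.2732, -0.488, -0.829], [0.4186, 0.7156, -0.5592]] [-0.4041, 0.1849, 1.1895]
inner_ring [([259.0, 344.0], 0.84)]
cage [([273.0, 343.0], 0.77), ([267.0, 307.0], 0.75), ([320.0, 371.0], 0.68)]
outer_ring []
housing [([297.0, 266.0], 0.92), ([293.0, 333.0], 0.59)]
stand_green [([186.0, 301.0], 0.69), ([294.0, 336.0], 0.38)]
stand_red [([225.0, 291.0], 0.96)]
stand_yellow [([189.0, 246.0], 0.65)]
stand_white [([236.0, 373.0], 0.67)]
spray_can []
yoke [([286.0, 447.0], 0.75)]
```

View pics/top0.png

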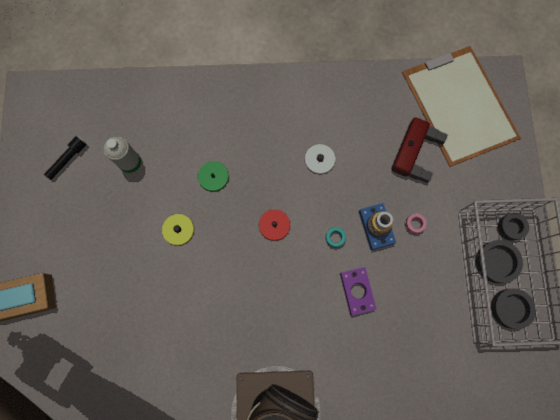

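View pics/side0.png

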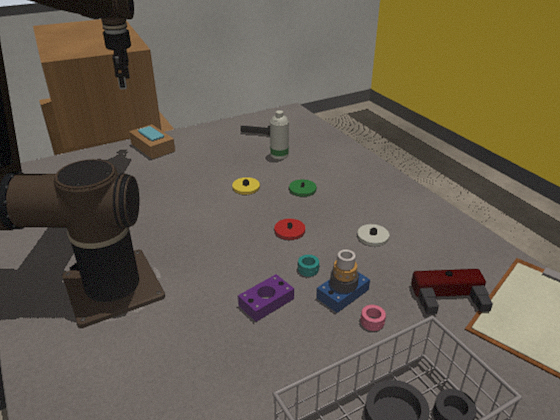

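```bash
python3 - <<'E'
import cv2
a=cv2.imread("pics/top0.png")[190:330,310:450];b=cv2.imread("pics/side0.png")[220:360,240:400]
cv2.imwrite("pics/crop.png",cv2.hconcat([cv2.resize(a,(373,373)),cv2.resize(b,(426,373))]))
E
```

```text
(no output)
```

View pics/crop.png

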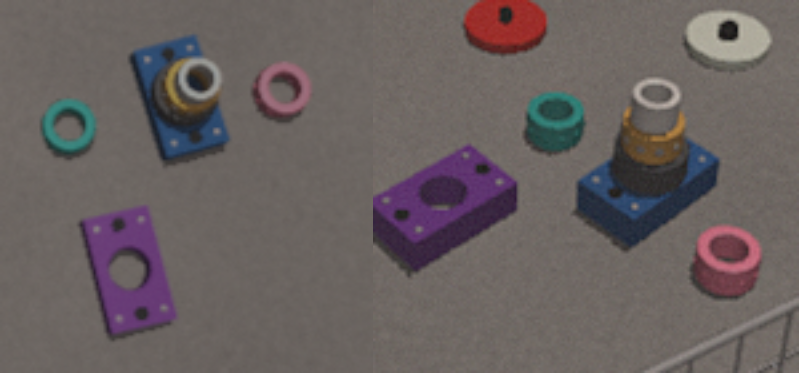

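Same shape as the cage: teal (top 237,336), pink (223,416) and brass in the stack (226,379). The brass one is meant. Same shape as the housing: purple (293,358) and blue under the stack (226,377). The blue one is meant. The crop confirms both, with the silver/brass/dark/blue order of the stack. The green, red, yellow and white stands are at (176,213), (225,275), (229,178) and (158,320).

Next I'll measure poses by matching silhouettes in both cameras.

```bash
cat > vis.py <<'E'
import numpy as np,cv2
from scipy.optimize import least_squares
def proj(c,X): 
    Y=X@c["R"].T+c["t"]; Y=Y@c["K"].T; return Y[:,:2]/Y[:,2:]
def ray(c,uv,z):
    o=-c["R"].T@c["t"]; d=c["R"].T@np.linalg.inv(c["K"])@np.array([uv[0],uv[1],1.]); return (o+d*(z-o[2])/d[2])[:2]
def hullc(P):
    h=cv2.convexHull(P.astype(np.float32)); m=cv2.moments(h); return np.array([m["m10"],m["m01"]])/m["m00"],h[:,0]
def cyl(x,y,r,z0,z1):
    a=np.linspace(0,2*np.pi,72)
    return np.vstack([np.c_[x+r*np.cos(a),y+r*np.sin(a),0*a+z] for z in(z0,z1)])
def box(x,y,th,L,W,z0,z1):
    c,s=np.cos(th),np.sin(th)
    return np.array([[x+c*i*L/2-s*j*W/2,y+s*i*L/2+c*j*W/2,z] for i in(-1,1) for j in(-1,1) for z in(z0,z1)])
def mask(img,col,seed,rad):
    """colour mask near seed (row,col); hull of largest blob"""
    h=cv2.cvtColor(cv2.GaussianBlur(img,(3,3),0),cv2.COLOR_RGB2HSV).astype(int); H,S,V=h[...,0],h[...,1],h[...,2]
    m={"green":(abs(H-65)<20)&(S>110),"red":((H<8)|(H>172))&(S>130),"yellow":(abs(H-29)<7)&(S>130),
       "white":(S<50)&(V>125),"blue":(abs(H-110)<12)&(S>90),"brass":(abs(H-17)<9)&(S>80)&(V>70)}[col]
    w=np.zeros(m.shape,np.uint8); cv2.circle(w,(int(seed[1]),int(seed[0])),rad,1,-1)
    n,l,st,_=cv2.connectedComponentsWithStats((m&(w>0)).astype(np.uint8))
    k=1+st[1:,4].argmax(); ys,xs=np.nonzero(l==k); return np.c_[xs,ys],st[k,4]
def fitcyl(cams,cents,r,z0,z1,x0):
    f=lambda p:np.concatenate([hullc(proj(c,cyl(p[0],p[1],r,z0,z1)))[0]-u for c,u in zip(cams,cents)])
    s=least_squares(f,x0); return s.x,s.fun
E
cat > meas.py <<'E'
from plant import *
from vis import *
P=[read_camera("top"),read_camera("side")]
T={"green":((176,213),(187,302)),"red":((225,275),(229,290)),"yellow":((229,178),(186,246)),"white":((158,320),(235,373)),"inner":((220,384),(262,345))}
for n,sd in T.items():
    r,z0,z1=(.02,.088,.116) if n=="inner" else (.042,0,.012)
    cs=[]
    for p,s in zip(P,sd):
        pts,a=mask(p["pixels"],"white" if n=="inner" else n,s,14 if n=="inner" else 24)
        c,h=hullc(pts); cs.append(c)
        mo=hullc(proj(p,cyl(*ray(p,c,(z0+z1)/2),r,z0,z1)))[1]
        print("   ext obs",np.ptp(h,0),"model",np.round(np.ptp(mo,0),1))
    x0=ray(P[0],cs[0],(z0+z1)/2)
    print(n,"both",*[np.round(v,4) for v in fitcyl(P,cs,r,z0,z1,x0)],"top",np.round(fitcyl(P[:1],cs[:1],r,z0,z1,x0)[0],4),"side",np.round(fitcyl(P[1:],cs[1:],r,z0,z1,x0)[0],4))
pts,a=mask(P[0]["pixels"],"blue",(226,377),40)
h=hullc(pts)[1]; X=np.array([ray(P[0],u,.03) for u in h],np.float32)
r=cv2.minAreaRect(X*1000); print("housing top",r, cv2.boxPoints(r).round().tolist())
def f(q):
    c,h2=hullc(proj(P[0],box(*q,.11,.064,0,.032)));
    return [cv2.pointPolygonTest(h2.reshape(-1,1,2),(float(a),float(b)),True) for a,b in h]
for th in(0.1,0.4):print(np.round(least_squares(f,[r[0][0]/1e3,r[0][1]/1e3,th],x_scale=[.01,.01,.1],diff_step=1e-3).x,4))
E
python3 meas.py
```

```text
ext obs [28. 28.] model [31.4 30.8]
   ext obs [25. 13.] model [27.6 17.8]
green both [0.6105 0.152 ] [-0.3819 -0.9494 -0.5461  1.4855] top [0.6078 0.151 ] side [0.6165 0.1586]
   ext obs [30. 29.] model [31.6 31.8]
   ext obs [30. 20.] model [31.2 22. ]
red both [ 0.4694 -0.0111] [-0.2571 -0.6308 -0.414   0.8254] top [ 0.4676 -0.0117] side [ 0.4722 -0.0084]
   ext obs [30. 29.] model [32.5 31.9]
   ext obs [26. 15.] model [27.7 17.7]
yellow both [0.4647 0.2456] [-0.2291 -0.7612 -0.5789  0.9955] top [0.4627 0.2449] side [0.4689 0.2499]
   ext obs [30. 28.] model [30.9 30.4]
   ext obs [32. 20.] model [32.2 22.4]
white both [ 0.6523 -0.1407] [-0.9731 -0.7977 -0.1765  1.8539] top [ 0.6499 -0.1433] side [ 0.6578 -0.1344]
   ext obs [15. 14.] model [18.7 18.1]
   ext obs [18. 11.] model [19.  21.2]
inner both [ 0.4573 -0.2787] [-2.6566 -1.0138 -0.3212  4.2205] top [ 0.4545 -0.285 ] side [ 0.4665 -0.267 ]
housing top ((450.1089782714844, -280.80279541015625), (110.55038452148438, 66.23532104492188), 13.029447555541992) [[389.0, -261.0], [404.0, -326.0], [511.0, -301.0], [496.0, -236.0]]
[ 0.4518 -0.2849  0.225 ]
[ 0.4527 -0.2856  0.2867]
```

```bash
python3 - <<'E'
from plant import *
from vis import *
import vis
P=[read_camera("top"),read_camera("side")]
for p,(r,c) in zip(P,((220,384),(262,345))):
    h=cv2.cvtColor(p["pixels"],cv2.COLOR_RGB2HSV)
    print("V rows");print(h[r-16:r+20:2,c-14:c+15:2,2]);print("S");print(h[r-16:r+20:2,c-14:c+15:2,1])
T={"green":((176,213),(187,302)),"red":((225,275),(229,290)),"yellow":((229,178),(186,246)),"white":((158,320),(235,373))}
for n,sd in T.items():
  for p,s in zip(P,sd):
    h=cv2.cvtColor(p["pixels"],cv2.COLOR_RGB2HSV); print(n,[tuple(map(int,h[s[0]+i,s[1]+6])) for i in range(-20,21,2)])
E
```

```text
V rows
[[108 103 105 103 109 110 111  98 104 106 108 105 108 105 105]
 [107 111 112 112 111 114 113 106 107 103 102 105 106 104 105]
 [105  63  74 114 116 116 117 112 106 105 104 105 103 103 103]
 [ 85  44  41 107 114 111 113 113 100 106 108 108 107 103 103]
 [113  76  68  79 128 137 150 147 147 120 107 106 106 105 104]
 [115  83  81 153 138 157 132 102 111 156 143 107 107 107 107]
 [ 75  71 149 132 153 125  68  67  66  81 156 128 104 109 107]
 [ 73  91 157  68 159  66  40  58  61  63 133 142 109 106 107]
 [ 63 126 136  63 160  70  45  31  57  62 128 148 109 106 106]
 [ 66 121 144  62 142 122  42  47  42  66 152 127 108 106 105]
 [ 63  74 156  80  83 152 146  95 102 148 145 114 109 108 105]
 [ 61  64 138 121  69  83 118 155 158 116  97 107 107 105 105]
 [ 72  63  74 148  94  78  66  66  86  95  75  96 107 107 107]
 [ 55  71  65  77 120 115  98 100  94  68  50  98 106 111 108]
 [ 35  59  43  49  63  65  72  63  49  42  95 108 109 108 104]
 [ 51  31  36  62  45  44  44  43  43  66 112 110  99 110 104]
 [107  60  44  32  37  37  40  52  63 106 109 110 101 107 106]
 [108 106 101  62  61 
[... 5345 characters left out ...]
7, 115), (15, 35, 116), (25, 25, 113), (12, 28, 117), (18, 30, 109)]
white [(14, 25, 110), (14, 25, 110), (14, 25, 110), (14, 25, 110), (43, 12, 155), (47, 11, 162), (47, 11, 162), (47, 11, 163), (51, 11, 164), (50, 9, 162), (51, 11, 163), (55, 9, 162), (55, 9, 162), (54, 8, 163), (50, 9, 163), (60, 8, 163), (54, 8, 162), (26, 23, 88), (12, 25, 102), (16, 26, 109), (13, 28, 111)]
white [(15, 26, 117), (12, 23, 112), (7, 29, 113), (16, 29, 113), (10, 21, 111), (19, 28, 144), (23, 29, 176), (23, 26, 176), (22, 28, 174), (26, 25, 171), (23, 32, 177), (24, 24, 172), (25, 25, 173), (27, 27, 178), (22, 28, 99), (22, 31, 91), (13, 26, 116), (14, 28, 118), (11, 25, 112), (3, 22, 116), (14, 30, 110)]
```

```bash
python3 - <<'E'
import re
s=open("vis.py").read()
i=s.index('    m={"green"');j=s.index('    w=np.zeros')
s=s[:i]+'''    m={"green":(abs(H-64)<16)&(S>75)&(V>97),"red":((H<8)|(H>172))&(S>90)&(V>115),"yellow":(abs(H-28)<10)&(S>85)&(V>130),
       "white":(S<50)&(V>132),"blue":(abs(H-110)<12)&(S>90)}[col]
'''+s[j:]
s=s.replace("GaussianBlur(img,(3,3),0)","GaussianBlur(img,(3,3),0.5)")
open("vis.py","w").write(s)
t=open("meas.py").read().replace("(.02,.088,.116)","(.02,.1159,.116)").replace("(.042,0,.012)","(.042,.0119,.012)")
open("meas.py","w").write(t)
E
python3 meas.py
```

```text
ext obs [29. 28.] model [30.9 29.7]
   ext obs [26. 12.] model [27.7 14.5]
green both [0.6096 0.1516] [-0.1336 -0.4896 -0.5269  0.6184] top [0.6082 0.1512] side [0.6128 0.1539]
   ext obs [31. 30.] model [31.6 31.1]
   ext obs [31. 18.] model [31.2 18.5]
red both [ 0.4694 -0.0117] [-0.0774 -0.5172 -0.4784  0.7412] top [ 0.468  -0.0119] side [ 0.4722 -0.0094]
   ext obs [30. 30.] model [31.7 31.2]
   ext obs [27. 14.] model [27.6 14.4]
yellow both [0.465  0.2458] [-0.0497 -0.5117 -0.525   0.5176] top [0.4636 0.2457] side [0.4678 0.2478]
   ext obs [30. 28.] model [30.6 29.2]
   ext obs [31. 18.] model [32. 19.]
white both [ 0.6497 -0.1426] [-0.032  -0.558  -0.4702  0.6184] top [ 0.648  -0.1426] side [ 0.6524 -0.141 ]
   ext obs [15. 14.] model [16.4 16.1]
   ext obs [17. 11.] model [18.4 11.7]
inner both [ 0.4531 -0.2821] [-0.0466 -0.5168 -0.5992  0.6411] top [ 0.4518 -0.2821] side [ 0.4556 -0.2809]
housing top ((450.24505615234375, -280.48236083984375), (110.96000671386719, 66.79840087890625), 13.029446601867676) [[389.0, -260.0], [404.0, -326.0], [512.0, -301.0], [497.0, -235.0]]
[ 0.4516 -0.2836  0.2011]
[ 0.4527 -0.2845  0.2864]
```

```bash
cat > plan.py <<'E'
import sys,numpy as np
from scipy.spatial.transform import Rotation as R
from plant import get_state
def go(pts,yaw=1.798):
    s=get_state(); r=R.from_quat(s["tcp_rot"]); y=np.array([np.cos(yaw),np.sin(yaw),0]); z=np.array([0,0,-1.]); x=np.cross(y,z)
    print("t",round(s["time"],2),"pos",np.round(s["eef_pos"],4),"F",np.round(s["contact_force"],1),"open",round(s["opening"],3))
    D=R.from_matrix(np.c_[x,y,z]); tw=(r.inv()*D).as_rotvec()/np.radians(60)
    for p in pts:
        d=r.inv().apply(np.array(p)-s["eef_pos"]); print(p,"trans",np.round(d/.75,3).tolist(),"rows",round(np.linalg.norm(d)/.0625,1),"twist",np.round(tw,3).tolist())
if __name__=="__main__":
    v=[float(a) for a in sys.argv[1:]]; go([v[i:i+3] for i in range(0,len(v),3)])
E
python3 - <<'E'
from vis import *
c=dict(np.load("cam_top.npz"))
for n,u in(("teal",(336,237)),("pink",(416,223)),("purple",(358,292))):print(n,ray(c,u,.015))
E
python3 plan.py .53 .36 .25 .56 .1 .25
```

```text
teal [ 0.42695625 -0.17372515]
pink [ 0.45734628 -0.38794908]
purple [ 0.28246502 -0.22164476]
t 1.4 pos [0.2408 0.6306 0.2313] F [ 0.6 -0.6  0.6] open 1.003
[0.53, 0.36, 0.25] trans [-0.489, -0.199, -0.025] rows 6.3 twist [-0.0, 0.0, -0.565]
[0.56, 0.1, 0.25] trans [-0.65, -0.509, -0.025] rows 9.9 twist [-0.0, 0.0, -0.565]
```

Call:
arm_command:
  steps:
    - {"translation": [-0.489, -0.199, -0.025], "twist": [0, 0, -0.565], "fingers": 1}
    - {"translation": [-0.489, -0.199, -0.025], "twist": [0, 0, -0.565], "fingers": 1}
    - {"translation": [-0.489, -0.199, -0.025], "twist": [0, 0, -0.565], "fingers": 1}
    - {"translation": [-0.489, -0.199, -0.025], "twist": [0, 0, -0.565], "fingers": 1}
    - {"translation": [-0.65, -0.509, -0.025], "twist": [0, 0, -0.565], "fingers": 1}
  grip_force: 40

```text
time: 2.02
eef_pos: [0.4436, 0.4048, 0.2445]
tcp_rot: [-0.113, 0.994, 0.0, 0.001]
contact_force: [0.4, -0.4, -0.9]
opening: 0.996
finger_force: 0.0
```

```bash
python3 plan.py .56 .08 .25 .52 -.15 .22 .453 -.282 .2
```

```text
t 2.02 pos [0.4436 0.4048 0.2445] F [ 0.4 -0.4 -0.9] open 0.996
[0.56, 0.08, 0.25] trans [-0.054, -0.457, -0.007] rows 5.5 twist [0.0, 0.002, -0.0]
[0.52, -0.15, 0.22] trans [0.067, -0.744, 0.032] rows 9.0 twist [0.0, 0.002, -0.0]
[0.453, -0.282, 0.2] trans [0.194, -0.895, 0.059] rows 11.0 twist [0.0, 0.002, -0.0]
```

Call:
arm_command:
  steps:
    - {"translation": [-0.054, -0.457, -0.007], "twist": [0, 0, 0], "fingers": 1}
    - {"translation": [-0.054, -0.457, -0.007], "twist": [0, 0, 0], "fingers": 1}
    - {"translation": [-0.054, -0.457, -0.007], "twist": [0, 0, 0], "fingers": 1}
    - {"translation": [-0.054, -0.457, -0.007], "twist": [0, 0, 0], "fingers": 1}
    - {"translation": [0.067, -0.744, 0.032], "twist": [0, 0, 0], "fingers": 1}

```text
time: 2.65
eef_pos: [0.5257, 0.1064, 0.2434]
tcp_rot: [-0.113, 0.994, -0.0, 0.001]
contact_force: [-0.1, -0.7, 0.3]
opening: 0.996
finger_force: 0.0
```

```bash
python3 plan.py .52 -.15 .22 .453 -.282 .18
```

```text
t 2.65 pos [0.5257 0.1064 0.2434] F [-0.1 -0.7  0.3] open 0.996
[0.52, -0.15, 0.22] trans [0.084, -0.331, 0.031] rows 4.1 twist [-0.001, 0.003, -0.001]
[0.453, -0.282, 0.18] trans [0.211, -0.483, 0.084] rows 6.4 twist [-0.001, 0.003, -0.001]
```

Call:
arm_command:
  steps:
    - {"translation": [0.084, -0.331, 0.031], "twist": [0, 0, 0], "fingers": 1}
    - {"translation": [0.084, -0.331, 0.031], "twist": [0, 0, 0], "fingers": 1}
    - {"translation": [0.084, -0.331, 0.031], "twist": [0, 0, 0], "fingers": 1}
    - {"translation": [0.211, -0.483, 0.084], "twist": [0, 0, 0], "fingers": 1}
    - {"translation": [0.211, -0.483, 0.084], "twist": [0, 0, 0], "fingers": 1}

```text
time: 3.28
eef_pos: [0.4804, -0.1957, 0.1992]
tcp_rot: [-0.113, 0.994, -0.0, 0.001]
contact_force: [0.2, -0.7, 0.5]
opening: 1.003
finger_force: 0.0
```

Call:
arm_command:
  steps:
    - {"translation": [0.0, 0.0, 0], "twist": [0, 0, 0], "fingers": 1}

```text
time: 3.4
eef_pos: [0.4792, -0.1969, 0.198]
tcp_rot: [-0.11, 0.994, 0.0, -0.001]
contact_force: [0.3, 0.6, 0.4]
opening: 1.002
finger_force: 0.0
```

```bash
python3 plan.py .453 -.282 .18 .453 -.282 .14 .453 -.282 .089
```

```text
t 3.4 pos [ 0.4792 -0.1969  0.198 ] F [0.3 0.6 0.4] open 1.002
[0.453, -0.282, 0.18] trans [0.059, -0.103, 0.024] rows 1.5 twist [0.001, -0.002, -0.006]
[0.453, -0.282, 0.14] trans [0.059, -0.103, 0.077] rows 1.7 twist [0.001, -0.002, -0.006]
[0.453, -0.282, 0.089] trans [0.059, -0.103, 0.145] rows 2.3 twist [0.001, -0.002, -0.006]
```

Call:
arm_command:
  steps:
    - {"translation": [0.059, -0.103, 0.024], "twist": [0, 0, 0], "fingers": 1}
    - {"translation": [0.059, -0.103, 0.024], "twist": [0, 0, 0], "fingers": 1}
    - {"translation": [0.059, -0.103, 0.024], "twist": [0, 0, 0], "fingers": 1}

```text
time: 3.78
eef_pos: [0.4551, -0.2794, 0.1809]
tcp_rot: [-0.112, 0.994, 0.0, -0.0]
contact_force: [-0.5, 0.3, -0.6]
opening: 0.996
finger_force: 0.0
```

```bash
python3 plan.py .453 -.282 .14 .453 -.282 .089; python3 - <<'E'
from plant import *
import cv2
a=read_camera("top")["pixels"][170:280,320:440];b=read_camera("side")["pixels"][190:310,280:400]
cv2.imwrite("pics/pre1.png",cv2.hconcat([cv2.resize(x,(400,400)) for x in(a,b)])[:,:,::-1])
E
```

```text
t 3.77 pos [ 0.4551 -0.2794  0.1809] F [-0.5  0.3 -0.6] open 0.996
[0.453, -0.282, 0.14] trans [0.004, -0.003, 0.055] rows 0.7 twist [0.001, -0.0, -0.002]
[0.453, -0.282, 0.089] trans [0.004, -0.003, 0.123] rows 1.5 twist [0.001, -0.0, -0.002]
```

View pics/pre1.png

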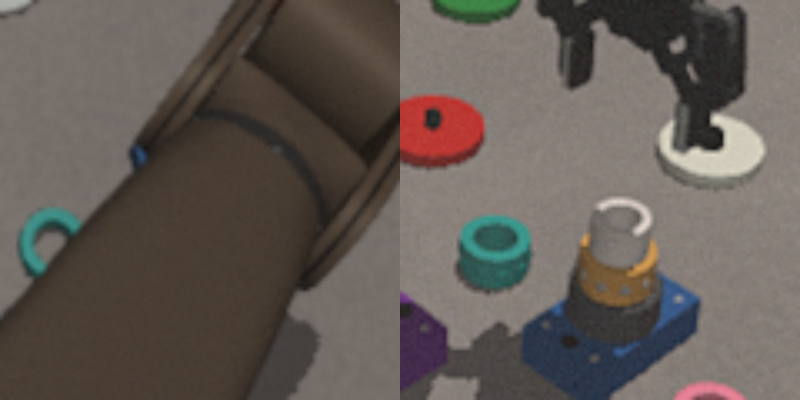

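The top view is blocked by the arm. The side crop shows the open fingers on either side of the silver ring, well above it. I'll go down and grip.

Call:
arm_command:
  steps:
    - {"translation": [0.004, -0.003, 0.055], "twist": [0, 0, 0], "fingers": 1}
    - {"translation": [0.004, -0.003, 0.1], "twist": [0, 0, 0], "fingers": 1}
    - {"translation": [0.004, -0.003, 0.122], "twist": [0, 0, 0], "fingers": 1}
    - {"translation": [0.004, -0.003, 0.122], "twist": [0, 0, 0], "fingers": 1}

```text
time: 4.38
eef_pos: [0.4529, -0.2806, 0.0889]
tcp_rot: [-0.114, 0.993, 0.001, -0.001]
contact_force: [0.0, -0.4, 0.3]
opening: 0.999
finger_force: 0.0
```

Call:
arm_command:
  steps:
    - {"translation": [0, 0, 0], "twist": [0, 0, 0], "fingers": -1}
    - {"translation": [0, 0, 0], "twist": [0, 0, 0], "fingers": -1}
    - {"translation": [0, 0, 0], "twist": [0, 0, 0], "fingers": -1}
    - {"translation": [0, 0, 0], "twist": [0, 0, 0], "fingers": -1}
    - {"translation": [0, 0, 0], "twist": [0, 0, 0], "fingers": -1}

```text
time: 5.0
eef_pos: [0.4536, -0.2824, 0.0912]
tcp_rot: [-0.113, 0.994, -0.001, 0.001]
contact_force: [-1.3, 1.0, 5.5]
opening: 0.455
finger_force: 40.3
```

Call:
arm_command:
  steps:
    - {"translation": [0, 0, -0.02], "twist": [0, 0, 0], "fingers": -1}
    - {"translation": [0, 0, -0.08], "twist": [0, 0, 0], "fingers": -1}
    - {"translation": [0, 0, -0.12], "twist": [0, 0, 0], "fingers": -1}
    - {"translation": [0, 0, -0.12], "twist": [0, 0, 0], "fingers": -1}

```text
time: 5.5
eef_pos: [0.4542, -0.2832, 0.1829]
tcp_rot: [-0.113, 0.994, -0.003, 0.002]
contact_force: [-0.9, -1.1, -0.7]
opening: 0.456
finger_force: 40.7
```

```bash
python3 plan.py .55 -.1 .18 .6096 .1516 .15 ; python3 - <<'E'
from plant import *
import cv2
b=read_camera("side")["pixels"][140:320,250:430]
cv2.imwrite("pics/lift1.png",cv2.resize(b,(540,540))[:,:,::-1])
E
```

```text
t 5.5 pos [ 0.4542 -0.2832  0.1829] F [-0.9 -1.1 -0.7] open 0.456
[0.55, -0.1, 0.18] trans [-0.179, 0.209, 0.003] rows 3.3 twist [-0.006, 0.004, -0.0]
[0.6096, 0.1516, 0.15] trans [-0.332, 0.518, 0.042] rows 7.4 twist [-0.006, 0.004, -0.0]
```

View pics/lift1.png

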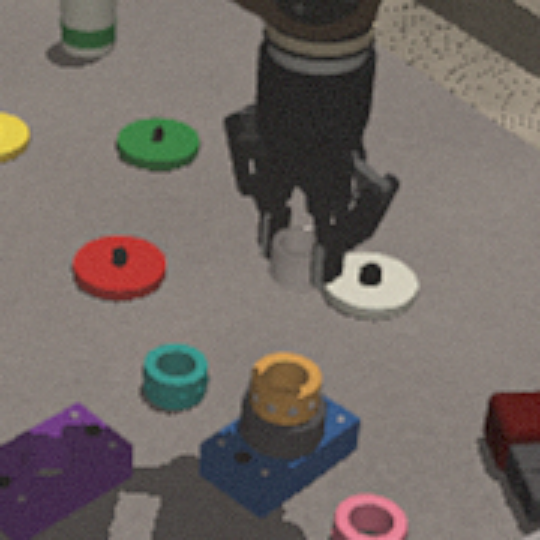

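The silver ring is held level, and the brass, dark and blue parts haven't moved. On to the green stand.

Call:
arm_command:
  steps:
    - {"translation": [-0.179, 0.209, 0.003], "twist": [0, 0, 0], "fingers": -1}
    - {"translation": [-0.179, 0.209, 0.003], "twist": [0, 0, 0], "fingers": -1}
    - {"translation": [-0.332, 0.518, 0.042], "twist": [0, 0, 0], "fingers": -1}
    - {"translation": [-0.332, 0.518, 0.042], "twist": [0, 0, 0], "fingers": -1}
    - {"translation": [-0.332, 0.518, 0.042], "twist": [0, 0, 0], "fingers": -1}

```text
time: 6.18
eef_pos: [0.5633, 0.0099, 0.1587]
tcp_rot: [-0.113, 0.994, 0.0, -0.002]
contact_force: [1.2, -0.4, -1.6]
opening: 0.46
finger_force: 40.8
```

```bash
python3 plan.py  .6096 .1516 .10
```

```text
t 6.17 pos [0.5633 0.0099 0.1587] F [ 1.2 -0.4 -1.6] open 0.46
[0.6096, 0.1516, 0.1] trans [-0.103, 0.17, 0.078] rows 2.6 twist [0.001, -0.004, -0.001]
```

Call:
arm_command:
  steps:
    - {"translation": [-0.103, 0.17, 0.078], "twist": [0, 0, 0], "fingers": -1}
    - {"translation": [-0.103, 0.17, 0.078], "twist": [0, 0, 0], "fingers": -1}
    - {"translation": [-0.103, 0.17, 0.078], "twist": [0, 0, 0], "fingers": -1}
    - {"translation": [-0.103, 0.17, 0.078], "twist": [0, 0, 0], "fingers": -1}
    - {"translation": [-0.103, 0.17, 0.078], "twist": [0, 0, 0], "fingers": -1}

```text
time: 6.8
eef_pos: [0.61, 0.1488, 0.1014]
tcp_rot: [-0.113, 0.994, -0.0, -0.002]
contact_force: [1.0, -0.9, -1.7]
opening: 0.457
finger_force: 40.8
```

```bash
python3 plan.py  .6096 .1516 .05  .6096 .1516 .0155
```

```text
t 6.8 pos [0.61   0.1488 0.1014] F [ 1.  -0.9 -1.7] open 0.457
[0.6096, 0.1516, 0.05] trans [-0.001, 0.004, 0.069] rows 0.8 twist [-0.0, -0.003, -0.0]
[0.6096, 0.1516, 0.0155] trans [-0.001, 0.004, 0.115] rows 1.4 twist [-0.0, -0.003, -0.0]
```

Call:
arm_command:
  steps:
    - {"translation": [-0.001, 0.004, 0.06], "twist": [0, 0, 0], "fingers": -1}
    - {"translation": [-0.001, 0.004, 0.1], "twist": [0, 0, 0], "fingers": -1}
    - {"translation": [-0.001, 0.004, 0.113], "twist": [0, 0, 0], "fingers": -1}
    - {"translation": [-0.001, 0.004, 0.115], "twist": [0, 0, 0], "fingers": -1}
    - {"translation": [-0.001, 0.004, 0.115], "twist": [0, 0, 0], "fingers": -1}

```text
time: 7.42
eef_pos: [0.6125, 0.1522, 0.0186]
tcp_rot: [-0.113, 0.994, -0.0, 0.001]
contact_force: [0.4, -0.8, -1.2]
opening: 0.456
finger_force: 40.9
```

Call:
arm_command:
  steps:
    - {"translation": [0, 0, 0.0025], "twist": [0, 0, 0], "fingers": -1}
    - {"translation": [0, 0, 0.0025], "twist": [0, 0, 0], "fingers": -1}

```text
time: 7.68
eef_pos: [0.6115, 0.1526, 0.0157]
tcp_rot: [-0.113, 0.994, -0.0, 0.001]
contact_force: [0.6, -0.5, -1.6]
opening: 0.454
finger_force: 40.9
```

```bash
python3 - <<'E'
from plant import *
import cv2
b=read_camera("side")["pixels"][130:230,250:350]
cv2.imwrite("pics/put1.png",cv2.resize(b,(500,500))[:,:,::-1])
s=get_state();print(s["eef_pos"],s["contact_force"])
E
```

```text
[0.61143126 0.15259994 0.01548997] [ 0.66707206  0.00869973 -1.48765111]
```

View pics/put1.png

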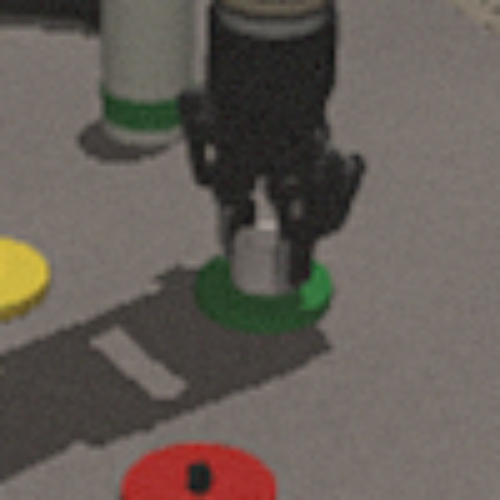

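The ring hides the post and is centred on the green disc. I'll go down a little more until it touches.

Call:
arm_command:
  steps:
    - {"translation": [0, 0, 0.002], "twist": [0, 0, 0], "fingers": -1}
    - {"translation": [0, 0, 0.002], "twist": [0, 0, 0], "fingers": -1}

```text
time: 7.98
eef_pos: [0.6115, 0.1526, 0.0153]
tcp_rot: [-0.113, 0.994, -0.0, -0.0]
contact_force: [-2.9, -0.7, 6.8]
opening: 0.453
finger_force: 41.6
```

Call:
arm_command:
  steps:
    - {"translation": [0, 0, 0.001], "twist": [0, 0, 0], "fingers": -1}
    - {"translation": [0, 0, 0.001], "twist": [0, 0, 0], "fingers": -1}

```text
time: 8.22
eef_pos: [0.6115, 0.1526, 0.0153]
tcp_rot: [-0.113, 0.994, -0.0, -0.0]
contact_force: [-5.5, -1.8, 10.3]
opening: 0.453
finger_force: 41.9
```

Contact. I'll open the fingers, then rise.

Call:
arm_command:
  steps:
    - {"translation": [0, 0, -0.002], "twist": [0, 0, 0], "fingers": 1}
    - {"translation": [0, 0, -0.002], "twist": [0, 0, 0], "fingers": 1}
    - {"translation": [0, 0, -0.002], "twist": [0, 0, 0], "fingers": 1}
    - {"translation": [0, 0, -0.002], "twist": [0, 0, 0], "fingers": 1}
    - {"translation": [0, 0, -0.06], "twist": [0, 0, 0], "fingers": 1}

```text
time: 8.85
eef_pos: [0.6075, 0.1521, 0.0535]
tcp_rot: [-0.113, 0.994, 0.0, -0.005]
contact_force: [0.5, 0.1, 1.1]
opening: 1.0
finger_force: 0.0
```

Call:
arm_command:
  steps:
    - {"translation": [0, 0, -0.06], "twist": [0, 0, 0], "fingers": 1}
    - {"translation": [0, 0, -0.13], "twist": [0, 0, 0], "fingers": 1}
    - {"translation": [0, 0, -0.13], "twist": [0, 0, 0], "fingers": 1}

```text
time: 9.22
eef_pos: [0.6147, 0.1529, 0.1617]
tcp_rot: [-0.113, 0.994, -0.0, 0.006]
contact_force: [0.3, 0.2, -0.3]
opening: 0.999
finger_force: 0.0
```

```bash
python3 plan.py .56 -.06 .17 .453 -.282 .15; python3 - <<'E'
from plant import *
import cv2
b=read_camera("side")["pixels"][130:230,250:350]
cv2.imwrite("pics/put1b.png",cv2.resize(b,(400,400))[:,:,::-1])
E
```

```text
t 9.22 pos [0.6147 0.1529 0.1617] F [ 0.3  0.2 -0.3] open 0.999
[0.56, -0.06, 0.17] trans [0.135, -0.26, -0.012] rows 3.5 twist [-0.002, 0.011, -0.0]
[0.453, -0.282, 0.15] trans [0.341, -0.516, 0.012] rows 7.4 twist [-0.002, 0.011, -0.0]
```

View pics/put1b.png

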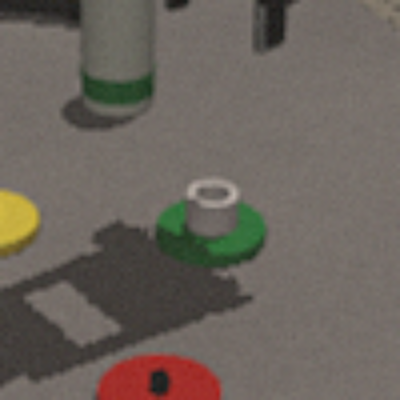

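The inner ring lies flat over the green post. Next is the cage.

Call:
arm_command:
  steps:
    - {"translation": [0.135, -0.26, -0.012], "twist": [0, 0, 0], "fingers": 1}
    - {"translation": [0.135, -0.26, -0.012], "twist": [0, 0, 0], "fingers": 1}
    - {"translation": [0.341, -0.516, 0.012], "twist": [0, 0, 0], "fingers": 1}
    - {"translation": [0.341, -0.516, 0.012], "twist": [0, 0, 0], "fingers": 1}
    - {"translation": [0.341, -0.516, 0.012], "twist": [0, 0, 0], "fingers": 1}

```text
time: 9.9
eef_pos: [0.5057, -0.1424, 0.1503]
tcp_rot: [-0.113, 0.994, 0.001, -0.001]
contact_force: [0.8, -0.9, -0.3]
opening: 0.996
finger_force: 0.0
```

```bash
python3 plan.py .453 -.282 .14
```

```text
t 9.9 pos [ 0.5057 -0.1424  0.1503] F [ 0.8 -0.9 -0.3] open 0.996
[0.453, -0.282, 0.14] trans [0.11, -0.166, 0.014] rows 2.4 twist [0.002, -0.003, -0.0]
```

Call:
arm_command:
  steps:
    - {"translation": [0.11, -0.166, 0.014], "twist": [0, 0, 0], "fingers": 1}
    - {"translation": [0.11, -0.166, 0.014], "twist": [0, 0, 0], "fingers": 1}
    - {"translation": [0.11, -0.166, 0.014], "twist": [0, 0, 0], "fingers": 1}
    - {"translation": [0.11, -0.166, 0.014], "twist": [0, 0, 0], "fingers": 1}
    - {"translation": [0.11, -0.166, 0.014], "twist": [0, 0, 0], "fingers": 1}

```text
time: 10.52
eef_pos: [0.455, -0.28, 0.1407]
tcp_rot: [-0.113, 0.994, 0.001, -0.001]
contact_force: [-0.1, 0.1, 1.2]
opening: 1.001
finger_force: 0.0
```

```bash
python3 plan.py .453 -.282 .061
```

```text
t 10.53 pos [ 0.455  -0.28    0.1407] F [-0.1  0.1  1.2] open 1.001
[0.453, -0.282, 0.061] trans [0.003, -0.002, 0.106] rows 1.3 twist [0.002, -0.001, -0.0]
```

Call:
arm_command:
  steps:
    - {"translation": [0.003, -0.002, 0.06], "twist": [0, 0, 0], "fingers": 1}
    - {"translation": [0.003, -0.002, 0.09], "twist": [0, 0, 0], "fingers": 1}
    - {"translation": [0.003, -0.002, 0.106], "twist": [0, 0, 0], "fingers": 1}
    - {"translation": [0.003, -0.002, 0.106], "twist": [0, 0, 0], "fingers": 1}

```text
time: 11.02
eef_pos: [0.4536, -0.282, 0.0618]
tcp_rot: [-0.114, 0.993, 0.001, -0.001]
contact_force: [0.9, -0.6, -0.2]
opening: 1.001
finger_force: 0.0
```

Call:
arm_command:
  steps:
    - {"translation": [0, 0, 0], "twist": [0, 0, 0], "fingers": -1}
    - {"translation": [0, 0, 0], "twist": [0, 0, 0], "fingers": -1}
    - {"translation": [0, 0, 0], "twist": [0, 0, 0], "fingers": -1}
    - {"translation": [0, 0, 0], "twist": [0, 0, 0], "fingers": -1}
    - {"translation": [0, 0, 0], "twist": [0, 0, 0], "fingers": -1}

```text
time: 11.65
eef_pos: [0.4543, -0.2835, 0.064]
tcp_rot: [-0.113, 0.994, -0.001, 0.001]
contact_force: [-0.7, 2.2, 7.0]
opening: 0.583
finger_force: 43.6
```

Call:
arm_command:
  steps:
    - {"translation": [0, 0, -0.02], "twist": [0, 0, 0], "fingers": -1}
    - {"translation": [0, 0, -0.08], "twist": [0, 0, 0], "fingers": -1}
    - {"translation": [0, 0, -0.12], "twist": [0, 0, 0], "fingers": -1}
    - {"translation": [0, 0, -0.12], "twist": [0, 0, 0], "fingers": -1}

```text
time: 12.15
eef_pos: [0.4548, -0.2845, 0.1554]
tcp_rot: [-0.113, 0.994, -0.003, 0.002]
contact_force: [0.8, 0.4, -3.5]
opening: 0.581
finger_force: 43.2
```

```bash
python3 plan.py .4694 -.0117 .12 ; python3 - <<'E'
from plant import *
import cv2
b=read_camera("side")["pixels"][190:330,270:410]
cv2.imwrite("pics/lift2.png",cv2.resize(b,(420,420))[:,:,::-1])
E
```

```text
t 12.15 pos [ 0.4548 -0.2845  0.1554] F [ 0.8  0.4 -3.5] open 0.581
[0.4694, -0.0117, 0.12] trans [-0.101, 0.35, 0.046] rows 4.4 twist [-0.005, 0.003, -0.0]
```

View pics/lift2.png

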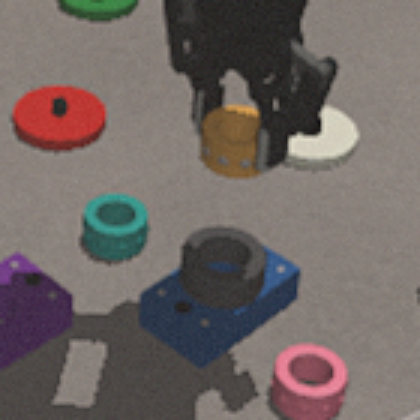

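The brass cage is held, and the outer ring still lies on the blue housing. On to the red stand.

Call:
arm_command:
  steps:
    - {"translation": [-0.101, 0.35, -0.02], "twist": [0, 0, 0], "fingers": -1}
    - {"translation": [-0.101, 0.35, -0.02], "twist": [0, 0, 0], "fingers": -1}
    - {"translation": [-0.101, 0.35, 0.0], "twist": [0, 0, 0], "fingers": -1}
    - {"translation": [-0.101, 0.35, 0.02], "twist": [0, 0, 0], "fingers": -1}
    - {"translation": [-0.101, 0.35, 0.046], "twist": [0, 0, 0], "fingers": -1}

```text
time: 12.82
eef_pos: [0.4669, -0.0073, 0.116]
tcp_rot: [-0.115, 0.993, 0.0, -0.001]
contact_force: [0.1, -0.1, -3.8]
opening: 0.584
finger_force: 43.7
```

```bash
python3 plan.py .4694 -.0117 .08
```

```text
t 12.82 pos [ 0.4669 -0.0073  0.116 ] F [ 0.1 -0.1 -3.8] open 0.584
[0.4694, -0.0117, 0.08] trans [-0.002, -0.006, 0.048] rows 0.6 twist [0.001, -0.001, 0.003]
```

Call:
arm_command:
  steps:
    - {"translation": [0, 0, 0.048], "twist": [0, 0, 0], "fingers": -1}
    - {"translation": [0, 0, 0.048], "twist": [0, 0, 0], "fingers": -1}
    - {"translation": [0, 0, 0.048], "twist": [0, 0, 0], "fingers": -1}

```text
time: 13.2
eef_pos: [0.4681, -0.0106, 0.0818]
tcp_rot: [-0.113, 0.994, 0.0, -0.0]
contact_force: [0.7, 0.2, -3.7]
opening: 0.585
finger_force: 43.6
```

```bash
python3 plan.py .4694 -.0117 .0165 .4694 -.0117 .0145
```

```text
t 13.2 pos [ 0.4681 -0.0106  0.0818] F [ 0.7  0.2 -3.7] open 0.585
[0.4694, -0.0117, 0.0165] trans [-0.001, -0.002, 0.087] rows 1.0 twist [0.0, -0.001, -0.001]
[0.4694, -0.0117, 0.0145] trans [-0.001, -0.002, 0.09] rows 1.1 twist [0.0, -0.001, -0.001]
```

Call:
arm_command:
  steps:
    - {"translation": [-0.001, -0.002, 0.05], "twist": [0, 0, 0], "fingers": -1}
    - {"translation": [-0.001, -0.002, 0.075], "twist": [0, 0, 0], "fingers": -1}
    - {"translation": [-0.001, -0.002, 0.086], "twist": [0, 0, 0], "fingers": -1}
    - {"translation": [-0.001, -0.002, 0.089], "twist": [0, 0, 0], "fingers": -1}
    - {"translation": [-0.001, -0.002, 0.089], "twist": [0, 0, 0], "fingers": -1}

```text
time: 13.82
eef_pos: [0.4705, -0.012, 0.0165]
tcp_rot: [-0.113, 0.994, -0.0, 0.001]
contact_force: [0.3, 0.3, -3.0]
opening: 0.577
finger_force: 43.7
```

Call:
arm_command:
  steps:
    - {"translation": [0, 0, 0.001], "twist": [0, 0, 0], "fingers": -1}
    - {"translation": [0, 0, 0.001], "twist": [0, 0, 0], "fingers": -1}

```text
time: 14.08
eef_pos: [0.4705, -0.0119, 0.016]
tcp_rot: [-0.113, 0.994, -0.0, 0.001]
contact_force: [-2.3, 0.3, 5.0]
opening: 0.585
finger_force: 44.6
```

Contact. Releasing.

Call:
arm_command:
  steps:
    - {"translation": [0, 0, 0], "twist": [0, 0, 0], "fingers": 1}
    - {"translation": [0, 0, 0], "twist": [0, 0, 0], "fingers": 1}
    - {"translation": [0, 0, 0], "twist": [0, 0, 0], "fingers": 1}
    - {"translation": [0, 0, 0], "twist": [0, 0, 0], "fingers": 1}
    - {"translation": [0, 0, -0.06], "twist": [0, 0, 0], "fingers": 1}

```text
time: 14.7
eef_pos: [0.466, -0.0109, 0.0564]
tcp_rot: [-0.113, 0.994, 0.002, -0.004]
contact_force: [-0.0, 0.6, 1.0]
opening: 1.001
finger_force: 0.0
```

Call:
arm_command:
  steps:
    - {"translation": [0, 0, -0.08], "twist": [0, 0, 0], "fingers": 1}
    - {"translation": [0, 0, -0.1], "twist": [0, 0, 0], "fingers": 1}
    - {"translation": [0, 0, -0.1], "twist": [0, 0, 0], "fingers": 1}

```text
time: 15.08
eef_pos: [0.4701, -0.0118, 0.1355]
tcp_rot: [-0.113, 0.994, -0.0, 0.001]
contact_force: [-0.1, 0.2, -0.5]
opening: 0.997
finger_force: 0.0
```

```bash
python3 plan.py .453 -.282 .12; python3 - <<'E'
from plant import *
import cv2
b=read_camera("side")["pixels"][170:310,250:410]
cv2.imwrite("pics/put2.png",cv2.resize(b,(480,420))[:,:,::-1])
E
```

```text
t 15.07 pos [ 0.4701 -0.0118  0.1355] F [-0.1  0.2 -0.5] open 0.997
[0.453, -0.282, 0.12] trans [0.103, -0.346, 0.021] rows 4.3 twist [-0.001, 0.002, -0.0]
```

View pics/put2.png

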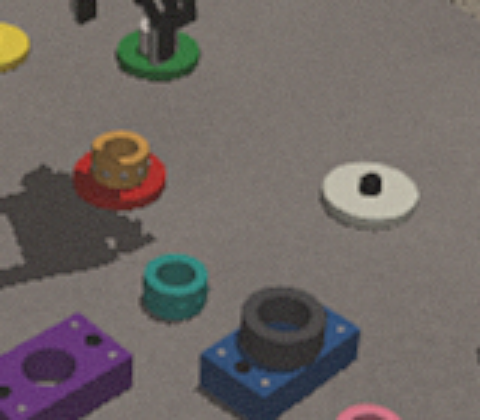

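The cage lies flat on the red stand. Next is the outer ring.

Call:
arm_command:
  steps:
    - {"translation": [0.103, -0.346, 0.021], "twist": [0, 0, 0], "fingers": 1}
    - {"translation": [0.103, -0.346, 0.021], "twist": [0, 0, 0], "fingers": 1}
    - {"translation": [0.103, -0.346, 0.021], "twist": [0, 0, 0], "fingers": 1}
    - {"translation": [0.103, -0.346, 0.021], "twist": [0, 0, 0], "fingers": 1}
    - {"translation": [0.103, -0.346, 0.021], "twist": [0, 0, 0], "fingers": 1}

```text
time: 15.75
eef_pos: [0.4507, -0.2838, 0.1158]
tcp_rot: [-0.111, 0.994, 0.002, -0.002]
contact_force: [0.6, 0.8, -0.2]
opening: 1.001
finger_force: 0.0
```

Call:
arm_command:
  steps:
    - {"translation": [0, 0, 0], "twist": [0, 0, 0], "fingers": 1}
    - {"translation": [0, 0, 0], "twist": [0, 0, 0], "fingers": 1}

```text
time: 16.0
eef_pos: [0.452, -0.2798, 0.1175]
tcp_rot: [-0.114, 0.994, 0.001, -0.001]
contact_force: [-0.3, 0.1, -0.7]
opening: 1.003
finger_force: 0.0
```

```bash
python3 plan.py .453 -.2825 .034
```

```text
t 16.0 pos [ 0.452  -0.2798  0.1175] F [-0.3  0.1 -0.7] open 1.003
[0.453, -0.2825, 0.034] trans [-0.001, -0.004, 0.111] rows 1.3 twist [0.003, -0.001, 0.001]
```

Call:
arm_command:
  steps:
    - {"translation": [-0.001, -0.003, 0.05], "twist": [0, 0, 0], "fingers": 1}
    - {"translation": [-0.001, -0.003, 0.09], "twist": [0, 0, 0], "fingers": 1}
    - {"translation": [-0.001, -0.003, 0.111], "twist": [0, 0, 0], "fingers": 1}
    - {"translation": [-0.001, -0.003, 0.111], "twist": [0, 0, 0], "fingers": 1}

```text
time: 16.5
eef_pos: [0.4533, -0.2821, 0.0345]
tcp_rot: [-0.114, 0.993, 0.001, -0.001]
contact_force: [0.2, -0.1, -0.4]
opening: 1.0
finger_force: 0.0
```

Call:
arm_command:
  steps:
    - {"translation": [0, 0, 0], "twist": [0, 0, 0], "fingers": -1}
    - {"translation": [0, 0, 0], "twist": [0, 0, 0], "fingers": -1}
    - {"translation": [0, 0, 0], "twist": [0, 0, 0], "fingers": -1}
    - {"translation": [0, 0, 0], "twist": [0, 0, 0], "fingers": -1}
    - {"translation": [0, 0, 0], "twist": [0, 0, 0], "fingers": -1}
  grip_force: 50

```text
time: 17.12
eef_pos: [0.4546, -0.2837, 0.0376]
tcp_rot: [-0.113, 0.994, 0.0, 0.001]
contact_force: [-0.8, 3.4, 6.0]
opening: 0.724
finger_force: 55.3
```

Call:
arm_command:
  steps:
    - {"translation": [0, 0, -0.02], "twist": [0, 0, 0], "fingers": -1}
    - {"translation": [0, 0, -0.08], "twist": [0, 0, 0], "fingers": -1}
    - {"translation": [0, 0, -0.16], "twist": [0, 0, 0], "fingers": -1}
    - {"translation": [0, 0, -0.2], "twist": [0, 0, 0], "fingers": -1}
    - {"translation": [0, 0, -0.2], "twist": [0, 0, 0], "fingers": -1}

```text
time: 17.75
eef_pos: [0.455, -0.2853, 0.1892]
tcp_rot: [-0.113, 0.994, -0.003, 0.002]
contact_force: [-0.1, -0.6, -4.8]
opening: 0.722
finger_force: 57.4
```

```bash
python3 plan.py .56 .0 .18 .465 .2458 .15; python3 - <<'E'
from plant import *
from vis import *
p=read_camera("side");b=p["pixels"][190:330,270:410]
cv2.imwrite("pics/lift3.png",cv2.resize(b,(420,420))[:,:,::-1])
E
```

```text
t 17.75 pos [ 0.455  -0.2853  0.1892] F [-0.1 -0.6 -4.8] open 0.722
[0.56, 0.0, 0.18] trans [-0.222, 0.339, 0.011] rows 4.9 twist [-0.006, 0.004, -0.0]
[0.465, 0.2458, 0.15] trans [-0.172, 0.687, 0.048] rows 8.5 twist [-0.006, 0.004, -0.0]
```

View pics/lift3.png

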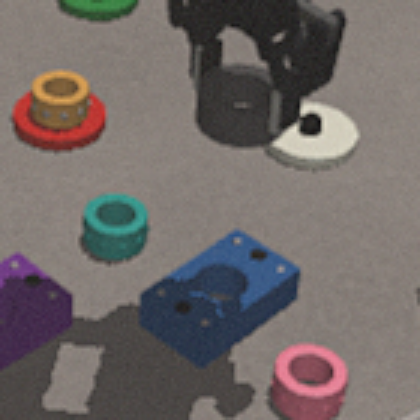

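The outer ring is held and the housing hasn't moved. On to the yellow stand.

Call:
arm_command:
  steps:
    - {"translation": [-0.222, 0.339, 0.011], "twist": [0, 0, 0], "fingers": -1}
    - {"translation": [-0.222, 0.339, 0.011], "twist": [0, 0, 0], "fingers": -1}
    - {"translation": [-0.222, 0.339, 0.011], "twist": [0, 0, 0], "fingers": -1}
    - {"translation": [-0.222, 0.339, 0.011], "twist": [0, 0, 0], "fingers": -1}
    - {"translation": [-0.172, 0.687, 0.02], "twist": [0, 0, 0], "fingers": -1}

```text
time: 18.42
eef_pos: [0.5241, 0.0132, 0.1741]
tcp_rot: [-0.113, 0.994, 0.001, -0.002]
contact_force: [-0.1, 0.5, -4.9]
opening: 0.718
finger_force: 57.5
```

```bash
python3 plan.py .465 .2458 .13
```

```text
t 18.43 pos [0.5241 0.0132 0.1741] F [-0.1  0.5 -4.9] open 0.718
[0.465, 0.2458, 0.13] trans [0.007, 0.32, 0.059] rows 3.9 twist [0.002, -0.003, -0.0]
```

Call:
arm_command:
  steps:
    - {"translation": [0.007, 0.32, 0.059], "twist": [0, 0, 0], "fingers": -1}
    - {"translation": [0.007, 0.32, 0.059], "twist": [0, 0, 0], "fingers": -1}
    - {"translation": [0.007, 0.32, 0.059], "twist": [0, 0, 0], "fingers": -1}
    - {"translation": [0.007, 0.32, 0.059], "twist": [0, 0, 0], "fingers": -1}
    - {"translation": [0.007, 0.32, 0.059], "twist": [0, 0, 0], "fingers": -1}

```text
time: 19.05
eef_pos: [0.4609, 0.2461, 0.1283]
tcp_rot: [-0.116, 0.993, -0.0, -0.004]
contact_force: [-0.3, -0.8, -4.5]
opening: 0.721
finger_force: 57.8
```

Call:
arm_command:
  steps:
    - {"translation": [0, 0, 0.067], "twist": [0, 0, 0], "fingers": -1}
    - {"translation": [0, 0, 0.067], "twist": [0, 0, 0], "fingers": -1}
    - {"translation": [0, 0, 0.067], "twist": [0, 0, 0], "fingers": -1}

```text
time: 19.42
eef_pos: [0.4654, 0.2431, 0.0822]
tcp_rot: [-0.113, 0.994, -0.0, -0.001]
contact_force: [0.4, -0.6, -4.1]
opening: 0.72
finger_force: 58.8
```

```bash
python3 plan.py .465 .2458 .018
```

```text
t 19.43 pos [0.4654 0.2431 0.0822] F [ 0.4 -0.6 -4.1] open 0.72
[0.465, 0.2458, 0.018] trans [-0.0, 0.004, 0.086] rows 1.0 twist [-0.0, -0.001, -0.001]
```

Call:
arm_command:
  steps:
    - {"translation": [0, 0.003, 0.05], "twist": [0, 0, 0], "fingers": -1}
    - {"translation": [0, 0.003, 0.075], "twist": [0, 0, 0], "fingers": -1}
    - {"translation": [0, 0.003, 0.084], "twist": [0, 0, 0], "fingers": -1}
    - {"translation": [0, 0.003, 0.086], "twist": [0, 0, 0], "fingers": -1}
    - {"translation": [0, 0.003, 0.086], "twist": [0, 0, 0], "fingers": -1}

```text
time: 20.05
eef_pos: [0.4659, 0.2463, 0.0192]
tcp_rot: [-0.113, 0.994, 0.0, 0.001]
contact_force: [0.4, 0.8, -5.0]
opening: 0.718
finger_force: 58.7
```

Call:
arm_command:
  steps:
    - {"translation": [0, 0, 0.0015], "twist": [0, 0, 0], "fingers": -1}
    - {"translation": [0, 0, 0.0015], "twist": [0, 0, 0], "fingers": -1}

```text
time: 20.3
eef_pos: [0.4656, 0.2462, 0.0178]
tcp_rot: [-0.113, 0.994, 0.0, 0.001]
contact_force: [0.2, 0.3, -2.9]
opening: 0.72
finger_force: 58.9
```

Call:
arm_command:
  steps:
    - {"translation": [0, 0, 0.0013], "twist": [0, 0, 0], "fingers": -1}
    - {"translation": [0, 0, 0.0013], "twist": [0, 0, 0], "fingers": -1}

```text
time: 20.55
eef_pos: [0.4656, 0.2462, 0.0177]
tcp_rot: [-0.113, 0.994, 0.0, 0.0]
contact_force: [-3.3, -1.9, 4.9]
opening: 0.722
finger_force: 59.8
```

Call:
arm_command:
  steps:
    - {"translation": [0, 0, 0], "twist": [0, 0, 0], "fingers": 1}
    - {"translation": [0, 0, 0], "twist": [0, 0, 0], "fingers": 1}
    - {"translation": [0, 0, 0], "twist": [0, 0, 0], "fingers": 1}
    - {"translation": [0, 0, 0], "twist": [0, 0, 0], "fingers": 1}
    - {"translation": [0, 0, -0.06], "twist": [0, 0, 0], "fingers": 1}

```text
time: 21.18
eef_pos: [0.4615, 0.2449, 0.0576]
tcp_rot: [-0.113, 0.994, -0.001, -0.005]
contact_force: [0.4, -0.3, -0.1]
opening: 1.0
finger_force: 0.0
```

Call:
arm_command:
  steps:
    - {"translation": [0, 0, -0.08], "twist": [0, 0, 0], "fingers": 1}
    - {"translation": [0, 0, -0.12], "twist": [0, 0, 0], "fingers": 1}
    - {"translation": [0, 0, -0.12], "twist": [0, 0, 0], "fingers": 1}

```text
time: 21.55
eef_pos: [0.4669, 0.2467, 0.1543]
tcp_rot: [-0.113, 0.994, 0.001, 0.003]
contact_force: [0.0, 0.5, -0.4]
opening: 1.0
finger_force: 0.0
```

```bash
python3 plan.py .55 0 .16 .453 -.282 .12; python3 - <<'E'
from plant import *
from vis import *
P=[read_camera("side"),read_camera("top")];b=P[0]["pixels"][130:330,220:400]
cv2.imwrite("pics/put3.png",cv2.resize(b,(540,600))[:,:,::-1])
c=P[1]
pts,a=mask(c["pixels"],"blue",(228,377),40);h=hullc(pts)[1]
r=cv2.minAreaRect(np.array([ray(c,u,.03) for u in h],np.float32)*1000);print(r,a)
E
```

```text
t 21.55 pos [0.4669 0.2467 0.1543] F [ 0.   0.5 -0.4] open 1.0
[0.55, 0.0, 0.16] trans [-0.034, -0.345, -0.008] rows 4.2 twist [0.0, 0.007, -0.0]
[0.453, -0.282, 0.12] trans [0.177, -0.683, 0.044] rows 8.5 twist [0.0, 0.007, -0.0]
((450.4322509765625, -280.8302307128906), (110.5819320678711, 66.55925750732422), 13.26999282836914) 848
```

View pics/put3.png

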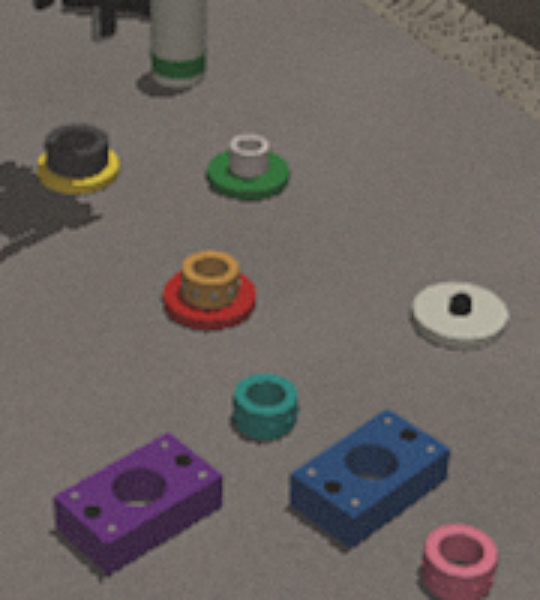

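The outer ring lies on the yellow stand. The blue housing is unmoved at (.453, -.282), heading 13°. I'll go back for it.

Call:
arm_command:
  steps:
    - {"translation": [-0.034, -0.345, -0.008], "twist": [0, 0, 0], "fingers": 1}
    - {"translation": [-0.034, -0.345, -0.008], "twist": [0, 0, 0], "fingers": 1}
    - {"translation": [-0.034, -0.345, -0.008], "twist": [0, 0, 0], "fingers": 1}
    - {"translation": [0.177, -0.683, 0.044], "twist": [0, 0, 0], "fingers": 1}
    - {"translation": [0.177, -0.683, 0.044], "twist": [0, 0, 0], "fingers": 1}

```text
time: 22.28
eef_pos: [0.4973, -0.0548, 0.1396]
tcp_rot: [-0.113, 0.994, 0.001, -0.002]
contact_force: [0.3, 0.8, -0.6]
opening: 1.001
finger_force: 0.0
```

```bash
python3 plan.py .453 -.282 .12
```

```text
t 22.27 pos [ 0.4973 -0.0548  0.1396] F [ 0.3  0.8 -0.6] open 1.001
[0.453, -0.282, 0.12] trans [0.126, -0.282, 0.026] rows 3.7 twist [0.002, -0.004, -0.0]
```

Call:
arm_command:
  steps:
    - {"translation": [0.126, -0.282, 0.026], "twist": [0, 0, 0], "fingers": 1}
    - {"translation": [0.126, -0.282, 0.026], "twist": [0, 0, 0], "fingers": 1}
    - {"translation": [0.126, -0.282, 0.026], "twist": [0, 0, 0], "fingers": 1}
    - {"translation": [0.126, -0.282, 0.026], "twist": [0, 0, 0], "fingers": 1}
    - {"translation": [0.126, -0.282, 0.026], "twist": [0, 0, 0], "fingers": 1}

```text
time: 22.9
eef_pos: [0.4526, -0.2823, 0.12]
tcp_rot: [-0.111, 0.994, 0.002, -0.002]
contact_force: [0.2, 0.0, -0.7]
opening: 0.998
finger_force: 0.0
```

Call:
arm_command:
  steps:
    - {"translation": [0, 0, 0.05], "twist": [0, 0, 0], "fingers": 1}
    - {"translation": [0, 0, 0.05], "twist": [0, 0, 0], "fingers": 1}
    - {"translation": [0, 0, 0.05], "twist": [0, 0, 0], "fingers": 1}

```text
time: 23.28
eef_pos: [0.4547, -0.2796, 0.0852]
tcp_rot: [-0.114, 0.994, 0.001, -0.0]
contact_force: [0.2, 0.2, 0.5]
opening: 0.999
finger_force: 0.0
```

```bash
python3 plan.py .453 -.2825 .004
```

```text
t 23.27 pos [ 0.4547 -0.2796  0.0852] F [0.2 0.2 0.5] open 0.999
[0.453, -0.2825, 0.004] trans [0.003, -0.003, 0.108] rows 1.3 twist [0.001, -0.001, 0.001]
```

Call:
arm_command:
  steps:
    - {"translation": [0.002, -0.003, 0.05], "twist": [0, 0, 0], "fingers": 1}
    - {"translation": [0.002, -0.003, 0.09], "twist": [0, 0, 0], "fingers": 1}
    - {"translation": [0.002, -0.003, 0.107], "twist": [0, 0, 0], "fingers": 1}
    - {"translation": [0.002, -0.003, 0.107], "twist": [0, 0, 0], "fingers": 1}

```text
time: 23.78
eef_pos: [0.4538, -0.2829, 0.0053]
tcp_rot: [-0.113, 0.994, 0.0, -0.0]
contact_force: [-0.2, 0.4, 0.3]
opening: 0.999
finger_force: 0.0
```

Call:
arm_command:
  steps:
    - {"translation": [0, 0, 0], "twist": [0, 0, 0], "fingers": -1}
    - {"translation": [0, 0, 0], "twist": [0, 0, 0], "fingers": -1}
    - {"translation": [0, 0, 0], "twist": [0, 0, 0], "fingers": -1}
    - {"translation": [0, 0, 0], "twist": [0, 0, 0], "fingers": -1}
    - {"translation": [0, 0, 0], "twist": [0, 0, 0], "fingers": -1}
  grip_force: 70

```text
time: 24.4
eef_pos: [0.4548, -0.2835, 0.0073]
tcp_rot: [-0.113, 0.994, -0.0, 0.001]
contact_force: [-0.1, 1.4, 5.1]
opening: 0.731
finger_force: 81.7
```

Call:
arm_command:
  steps:
    - {"translation": [0, 0, -0.02], "twist": [0, 0, 0], "fingers": -1}
    - {"translation": [0, 0, -0.07], "twist": [0, 0, 0], "fingers": -1}
    - {"translation": [0, 0, -0.12], "twist": [0, 0, 0], "fingers": -1}
    - {"translation": [0, 0, -0.12], "twist": [0, 0, 0], "fingers": -1}
    - {"translation": [0, 0, -0.12], "twist": [0, 0, 0], "fingers": -1}

```text
time: 25.02
eef_pos: [0.4525, -0.2822, 0.0935]
tcp_rot: [-0.113, 0.994, 0.001, -0.001]
contact_force: [-0.7, 1.2, -6.3]
opening: 0.732
finger_force: 80.3
```

```bash
python3 plan.py .6497 -.1426 .095; python3 - <<'E'
from plant import *
import cv2
b=read_camera("side")["pixels"][180:340,270:430]
cv2.imwrite("pics/lift4.png",cv2.resize(b,(480,480))[:,:,::-1])
E
```

```text
t 25.02 pos [ 0.4525 -0.2822  0.0935] F [-0.7  1.2 -6.3] open 0.732
[0.6497, -0.1426, 0.095] trans [-0.298, 0.122, -0.002] rows 3.9 twist [0.002, -0.002, -0.0]
```

View pics/lift4.png

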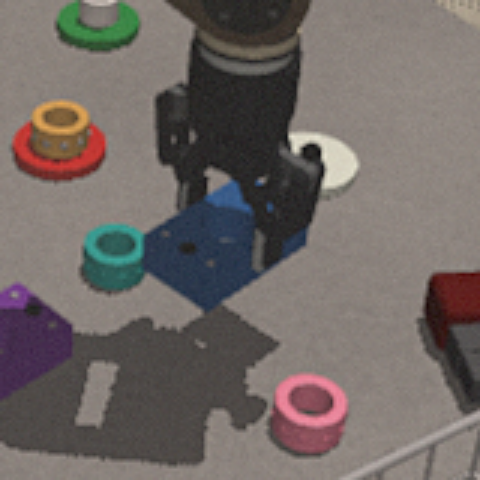

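The housing is held level. On to the white stand.

Call:
arm_command:
  steps:
    - {"translation": [-0.298, 0.122, -0.002], "twist": [0, 0, 0], "fingers": -1}
    - {"translation": [-0.298, 0.122, -0.002], "twist": [0, 0, 0], "fingers": -1}
    - {"translation": [-0.298, 0.122, -0.002], "twist": [0, 0, 0], "fingers": -1}
    - {"translation": [-0.298, 0.122, -0.002], "twist": [0, 0, 0], "fingers": -1}
    - {"translation": [-0.298, 0.122, -0.002], "twist": [0, 0, 0], "fingers": -1}

```text
time: 25.7
eef_pos: [0.6521, -0.1404, 0.0934]
tcp_rot: [-0.115, 0.993, 0.001, -0.001]
contact_force: [-0.6, -0.4, -5.5]
opening: 0.733
finger_force: 80.2
```

Call:
arm_command:
  steps:
    - {"translation": [0, 0, 0.03], "twist": [0, 0, 0], "fingers": -1}
    - {"translation": [0, 0, 0.03], "twist": [0, 0, 0], "fingers": -1}
    - {"translation": [0, 0, 0.03], "twist": [0, 0, 0], "fingers": -1}

```text
time: 26.08
eef_pos: [0.6493, -0.1444, 0.0726]
tcp_rot: [-0.112, 0.994, 0.001, -0.001]
contact_force: [0.4, 0.2, -6.4]
opening: 0.733
finger_force: 80.0
```

```bash
python3 plan.py .6497 -.1426 .019
```

```text
t 26.07 pos [ 0.6493 -0.1444  0.0726] F [ 0.4  0.2 -6.4] open 0.733
[0.6497, -0.1426, 0.019] trans [-0.001, 0.002, 0.071] rows 0.9 twist [0.001, -0.002, -0.002]
```

Call:
arm_command:
  steps:
    - {"translation": [-0.001, 0.002, 0.04], "twist": [0, 0, 0], "fingers": -1}
    - {"translation": [-0.001, 0.002, 0.06], "twist": [0, 0, 0], "fingers": -1}
    - {"translation": [-0.001, 0.002, 0.069], "twist": [0, 0, 0], "fingers": -1}
    - {"translation": [-0.001, 0.002, 0.069], "twist": [0, 0, 0], "fingers": -1}

```text
time: 26.58
eef_pos: [0.6511, -0.1423, 0.0223]
tcp_rot: [-0.113, 0.994, 0.0, -0.0]
contact_force: [0.7, 0.2, -5.2]
opening: 0.727
finger_force: 80.0
```

Call:
arm_command:
  steps:
    - {"translation": [0, 0, 0.0015], "twist": [0, 0, 0], "fingers": -1}
    - {"translation": [0, 0, 0.0015], "twist": [0, 0, 0], "fingers": -1}

```text
time: 26.82
eef_pos: [0.6518, -0.1423, 0.0222]
tcp_rot: [-0.113, 0.994, -0.0, 0.001]
contact_force: [0.8, 0.4, -5.1]
opening: 0.733
finger_force: 80.0
```

Call:
arm_command:
  steps:
    - {"translation": [0, 0, 0.002], "twist": [0, 0, 0], "fingers": -1}
    - {"translation": [0, 0, 0.002], "twist": [0, 0, 0], "fingers": -1}

```text
time: 27.08
eef_pos: [0.6512, -0.142, 0.0198]
tcp_rot: [-0.113, 0.994, 0.0, -0.0]
contact_force: [-0.9, 0.8, -6.1]
opening: 0.733
finger_force: 80.0
```

Call:
arm_command:
  steps:
    - {"translation": [0, 0, 0.0015], "twist": [0, 0, 0], "fingers": -1}
    - {"translation": [0, 0, 0.0015], "twist": [0, 0, 0], "fingers": -1}

```text
time: 27.32
eef_pos: [0.6513, -0.1421, 0.0194]
tcp_rot: [-0.113, 0.994, 0.0, -0.0]
contact_force: [-1.3, 1.1, -1.4]
opening: 0.732
finger_force: 80.6
```

Contact at the expected height. Releasing, then rising and moving away.

Call:
arm_command:
  steps:
    - {"translation": [0, 0, 0.001], "twist": [0, 0, 0], "fingers": -1}
    - {"translation": [0, 0, 0.001], "twist": [0, 0, 0], "fingers": 1}
    - {"translation": [0, 0, 0.001], "twist": [0, 0, 0], "fingers": 1}
    - {"translation": [0, 0, 0.001], "twist": [0, 0, 0], "fingers": 1}
    - {"translation": [0, 0, 0.001], "twist": [0, 0, 0], "fingers": 1}

```text
time: 27.95
eef_pos: [0.6515, -0.1422, 0.0181]
tcp_rot: [-0.113, 0.994, -0.0, 0.0]
contact_force: [-0.5, 0.4, 0.3]
opening: 1.001
finger_force: 0.0
```

Call:
arm_command:
  steps:
    - {"translation": [0, 0, -0.06], "twist": [0, 0, 0], "fingers": 1}
    - {"translation": [0, 0, -0.12], "twist": [0, 0, 0], "fingers": 1}
    - {"translation": [0, 0, -0.2], "twist": [0, 0, 0], "fingers": 1}
    - {"translation": [0, 0, -0.25], "twist": [0, 0, 0], "fingers": 1}
    - {"translation": [0, 0, -0.25], "twist": [0, 0, 0], "fingers": 1}

```text
time: 28.58
eef_pos: [0.6536, -0.143, 0.2109]
tcp_rot: [-0.113, 0.994, -0.002, 0.004]
contact_force: [-0.2, 0.2, -0.0]
opening: 1.003
finger_force: 0.0
```

Call:
arm_command:
  steps:
    - {"translation": [0.25, -0.2, 0], "twist": [0, 0, 0], "fingers": 1}
    - {"translation": [0.25, -0.2, 0], "twist": [0, 0, 0], "fingers": 1}
    - {"translation": [0.25, -0.2, 0], "twist": [0, 0, 0], "fingers": 1}
    - {"translation": [0.25, -0.2, 0], "twist": [0, 0, 0], "fingers": 1}
    - {"translation": [0.25, -0.2, 0], "twist": [0, 0, 0], "fingers": 1}

```text
time: 29.2
eef_pos: [0.4996, -0.3326, 0.2034]
tcp_rot: [-0.111, 0.994, 0.001, -0.001]
contact_force: [-0.2, -0.1, -0.7]
opening: 0.998
finger_force: 0.0
```

```bash
python3 - <<'E'
from plant import *
import cv2
a=read_camera("top")["pixels"][110:270,140:360];b=read_camera("side")["pixels"][120:330,220:420]
cv2.imwrite("pics/end.png",cv2.hconcat([cv2.resize(a,(440,420)),cv2.resize(b,(360,420))])[:,:,::-1])
E
```

```text
(no output)
```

View pics/end.png

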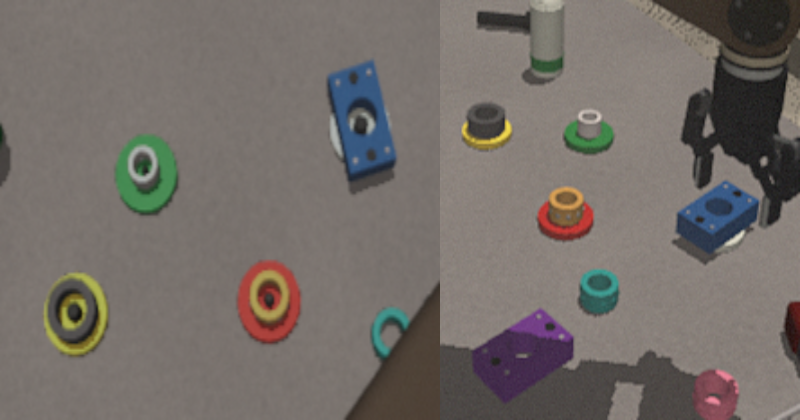

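All four parts lie flat over the posts of their own stands: green (170,145), red (298,268), yellow (312,75) and white (122,360) in the left half of the picture. The arm is clear of everything.

Call:
arm_command:
  steps:
    - {"translation": [0, 0, 0], "twist": [0, 0, 0], "fingers": 1}
    - {"translation": [0, 0, 0], "twist": [0, 0, 0], "fingers": 1}
    - {"translation": [0, 0, 0], "twist": [0, 0, 0], "fingers": 1}

```text
time: 29.68
eef_pos: [0.5029, -0.3296, 0.2053]
tcp_rot: [-0.114, 0.993, 0.0, -0.0]
contact_force: [-0.5, -1.4, 0.7]
opening: 1.002
finger_force: 0.0
```

```bash
python3 -c "from plant import *;print(sign_off())"
```

```text
the job is handed in; nothing more can be done
None
```

The job is handed in at about 30 s: the last pictures show all four parts lying flat over the posts of their own stands, and I never touched the spray can or yoke; the sign-off returned no verdict.

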